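# Roll a conveyor roller into the run-out stand

### The job

Set the loose conveyor roller up for its run-out check: push it along the bench by its side so that it rolls up the lead-ins of the stand and drops into both V-blocks, and push it endwise until its far end is up against the end stop. Only push it with the fingers, never pick it up, and do not shift the clamped end stop or disturb the other things on the bench. Finish with the roller lying still.

Things in the scene. Friction and masses are not known exactly. Their poses are not given: they have to be found in the camera images.
- roller: conveyor roller lying on the bench: plain steel cylinder, 60 mm diameter, 200 mm long, 0.5 to 0.95 kg, flat grey plastic ends. Origin mid-length on its axis (30 mm above the bench), x axis along it. Starts on the stand's ramp side, parallel to the vees within 6 degrees, 16 to 30 mm nearer to the robot than the stand's origin. Pushed at its side it rolls square to its axis and soon stops when let go; friction 0.45
- roller_far (a point): centre of the roller's flat end that points away from the robot (+x of the roller), the one that goes to the end stop; 100 mm from the middle
- roller_near (a point): centre of the roller's flat end that points to the robot (-x of the roller); 100 mm from the middle
- stand: run-out stand, fixed to the bench: two steel V-blocks, 30 mm wide, centred at x = -45 and +45 mm, joined by an aluminium rail behind them (y 52 to 72 mm, x -70 to 170 mm, 25 mm high). Origin on the bench under the bottom of the vees, midway between the blocks; x axis along the vees, away from the robot; y axis the way the roller is rolled in. Bench is open between and beside the blocks
- vee_line (a point): middle of the seated roller's axis line: above the stand's origin, 38 mm above the bench. The 120-degree vee's bottom is 3 mm high at y = 0; its far flank rises at 30 degrees to 29 mm at y = 45 mm. The roller may lie anywhere along x while both blocks carry it
- crest (a point): top of the lead-ins, midway between the blocks: 15 mm high, at y = -21 mm of the stand. On each block the lead-in ramp starts at bench level at y = -92 mm and climbs at 12 degrees to the crest, then the near flank falls at 30 degrees into the vee
- stop_face (a point): centre of the end stop's round button (18 mm), on the face that the roller's far end must meet: on the vee line, 38 mm above the bench, looking to the stand's -x, 106 to 128 mm in x from the stand's origin (setting varies). Behind it a steel arm, 30 to 46 mm high, reaches over from a carriage on the rail, with a clamp knob 67 mm high. The clamp slips above about 35 N
- spare: bystander: a second, equal roller standing upright on its end (60 mm diameter, 200 mm high), origin under its centre; leave it
- gauge: bystander: dial gauge on a magnetic base, 50 x 55 mm foot, 195 mm high, with the gauge reaching out 110 mm to its +x; stands behind the stand; origin under its foot; leave it
- tensioner: bystander: strapping tensioner, 130 x 50 mm foot, two levers with ball ends reaching up and to its -x, 160 mm high; origin under its foot; leave it
- bearings: bystander: grey tray, 140 x 100 x 35 mm, with ball bearings; origin under its centre; leave it
- wrench: bystander: a wrench, 190 mm long, lying flat; leave it
- driver: bystander: a screwdriver lying beyond the work; leave it
- sander: bystander: orbital sander standing on its pad, 210 x 100 mm, 120 mm high, origin under its pad; leave it
Mind the look-alikes: they are no part of the job. What is shaped like the roller but yellow is not meant.

How it is judged:
On the way, in this order (a step that is already met when the one before it is completed fails the run):
1. the roller is rolled along the bench, up to the stand (angular speed of roller above 0.3 rad/s and y of roller in the frame of stand below -0.05 m), for 0.2 s.
2. the roller lies in both V-blocks (z of roller_far in the frame of stand between 0.035 and 0.0402 m and y of roller_far in the frame of stand between -0.004 and 0.004 m and z of roller_near in the frame of stand between 0.035 and 0.0402 m and y of roller_near in the frame of stand between -0.004 and 0.004 m), for 0.2 s.
At the end, for the whole second after the job is handed in: both ends of the roller's axis lie on the vee line (within 4 mm sideways and about 3 mm in height, 38 mm above the bench), its far end is within 3 mm of the stop's face, and it is at rest (all of step 2 and x of roller_far in the frame of stop_face between -0.003 and 0.003 m and linear speed of roller below 0.01 m/s and angular speed of roller below 0.15 rad/s); the robot touches nothing.
It fails at once if the roller is lifted off the bench, or over the stand higher than rolling needs (height (world z) of any of roller_far, roller_near above 0.062 m or (y of roller_far in the frame of stand below -0.12 m and height (world z) of roller_far above 0.037 m) or (y of roller_near in the frame of stand below -0.12 m and height (world z) of roller_near above 0.037 m)).
It fails at once if the clamped end stop is shifted by more than 3 mm (distance of stop_face from where it was at the start of the episode above 0.003 m).
It fails at once if another thing on the bench is moved by more than 15 mm (distance of any of spare, gauge, tensioner, bearings, wrench, driver, sander from where it was at the start of the episode above 0.015 m).
It also fails if it takes over 58 s, if anything falls off the work surface, if the arm or the gripper's body presses on something with over 40 N, if the wrist force passes 120 N, or if a joint passes its speed limit or range.

### The arm

A 6-joint arm with a two-finger parallel gripper is mounted at the origin on the work surface. World frame = base frame: x ahead of the robot, y to its left, z up, the work surface at z = 0. Lengths are in m, angles in rad, forces in N, time in s.
With the tool pointing down it reaches from about 0.35 to 0.875 m from the base axis. Payload 15.5 kg.
Tool frame: the origin (TCP) lies midway between the tips of the shut fingers; the grasp point (between the pads) lies 19 mm behind it; z points along the fingers, y is the line along which they close (so a half turn about z gives the same grasp; the last joint's range is limited). The gripper opens to 85 mm and grips with 20 to 120 N. Pads are 22 mm wide; open, the fingers measure 114 mm over their backs; the gripper's body (76 mm by 85 mm) begins 54 mm behind the grasp point. The pads swing forward as they close: fully open they stand 13 mm farther back than shut.
Start: joints at [1.109, 0.494, 1.345, -0, 1.302, -0.096], TCP at [0.224, 0.583, 0.231] pointing down, gripper open.
Joint ranges: [-2.91, 2.91], [-0.82, 2.16], [0.22, 2.67], [-1.22, 4.37], [0.12, 2.79], [-3.08, 3.08]. Speed limits (rad/s): [1.89, 1.89, 2.57, 3.01, 3.01, 3.01].

### API

Orientations are given as [roll, pitch, yaw] about the fixed x, y, z axes, in that order (R = Rz(yaw) Ry(pitch) Rx(roll)).
In Python, from plant import sensors, cams, workorder gives the robot as it stands.
- The arm moves only by the tool servo_tool, never from a script. Its argument "rows" is one flat list of numbers, 7 for each row, row after row: the turn, a rotation vector about the tool's x, y, z in rad, then the shift along the tool's x, y, z in mm, then the opening, from 0 (shut) to 1 (fully open). In form: [wx, wy, wz, tx, ty, tz, gripper, wx, wy, wz, tx, ty, tz, gripper, ...]. A call has exactly 5 rows; each row is the pose to reach, as a shift and turn from the pose commanded when the call began, along the tool's axes at that moment; what a row does not reach only later rows make up. A row lasts 1/8 s, in which the tool goes at most 62.5 mm and 10.7 degrees, less where a joint would pass 70% of its speed; a pose out of reach is approached as far as the arm can. A call with a gripper value outside its range is refused whole. The fingers move at their own pace and stop on an object; "grip_force" is the grip in N (left out, the last holds). Time passes only in rows, so rows that repeat a pose let the fingers close, or fill a call up. It gives the time, the measured TCP pose, the force, the opening and the grip force at its end, in the units of the state.
- sensors.sense(): the state, without advancing time (a new reading comes with each control period).
- cams.snapshot(name): name is "scene" or "top" or "wrist"; returns a dict with "img" (480x640x3 uint8, blue, green, red), "intrinsics" (3x3 intrinsics, pixels), "R" (3x3) and "t" (3): a world point X has camera coordinates R X + t. Camera axes: x right, y down, z forward; pixel columns grow to the right and rows downward; lengths in m; the calibration is good to about 2 mm. A picture is of the moment at which its call begins. There is no depth.
- workorder.close_job(): hands the job in; it is judged then, once.
The state is a dict: "time": time; "qpos": joint angles; "qvel": joint speeds; "effort": joint torques, N m; "tcp_pos": TCP position; "ee_rot": TCP orientation; "force": force on the tool from outside, world axes, zero at the start; "moment": the same for the moment, N m; "finger_gap": finger opening in m; "grasp_force": force on a finger pad.
Only numpy, scipy, OpenCV 4.12 (cv2) and the standard library are available. Lean on these libraries where they do the work, as an engineer would, in place of code of your own. Each camera call takes 0.05 s, during which the arm holds its last target. There are 200 camera calls.

## Working session

There is one attempt and no reset: what is moved stays moved. The work goes in short steps, Python scripts to look and compute and a tool call to move; the robot and the scene stay as the last step left them, time stands still between calls to the robot, and variables do not carry over. Pictures are saved under pics/ and viewed, at most 10 in all, crops included, and the job is handed in when it is done.

Besides the shell and the picture viewer there is one more tool, called after "Call:" as name(argument=value, ...) on one line, values as JSON. servo_tool: Moves the arm, as the interface text tells. Its arguments: {"type":"object","properties":{"rows":{"type":"array","items":{"type":"number"}},"grip_force":{"type":"number"}},"required":["rows"]}

```bash
mkdir -p pics; ls
cat > h.py <<'E'
import numpy as np, cv2
from plant import sensors, cams, workorder
def snap(n,f):
    s=cams.snapshot(n); cv2.imwrite(f'pics/{f}.png',s['img']); 
    np.savez(f'pics/{f}.npz',K=s['intrinsics'],R=s['R'],t=s['t']); return s
def ray(f,u,v,z):
    d=np.load(f'pics/{f}.npz'); K,R,t=d['K'],d['R'],d['t']
    c=-R.T@t; r=R.T@np.linalg.solve(K,[u,v,1.]); return c+r*(z-c[2])/r[2]
def proj(f,X):
    d=np.load(f'pics/{f}.npz'); p=d['K']@(d['R']@np.asarray(X,float)+d['t']); return p[:2]/p[2]
E
python3 - <<'E'
from h import *
s=snap('top','top0'); print(-s['R'].T@s['t'],s['intrinsics'])
s=snap('scene','scene0'); print(-s['R'].T@s['t'])
print(sensors.sense())
E
```

```text
pics
[0.37858354 0.0348161  1.40806653] [[454.49330796   0.         323.18280251]
 [  0.         454.49330796 239.2826464 ]
 [  0.           0.           1.        ]]
[0.86987357 0.52406834 1.15556675]
{'time': 0.1, 'qpos': array([ 1.10852242e+00,  4.94099784e-01,  1.34606947e+00, -2.10400132e-05,
        1.30249644e+00, -9.54542632e-02]), 'qvel': array([ 0.00029115, -0.00208312, -0.00285198,  0.00054771,  0.00067319,
       -0.0027949 ]), 'effort': array([ 5.57844414e-04, -8.83590174e+01, -3.84568548e+01,  5.28401370e-05,
        4.90184175e-03,  3.31399190e-05]), 'tcp_pos': array([0.22398713, 0.58313865, 0.230773  ]), 'ee_rot': array([-3.14052257e+00, -8.20814839e-05,  2.77477856e+00]), 'force': array([ 7.74677789e-01,  6.19542822e-05, -3.39369648e-01]), 'moment': array([ 0.04216266, -0.03221444, -0.00065439]), 'grasp_force': 0.0, 'finger_gap': 0.08544654032939666}
```

View pics/top0.png

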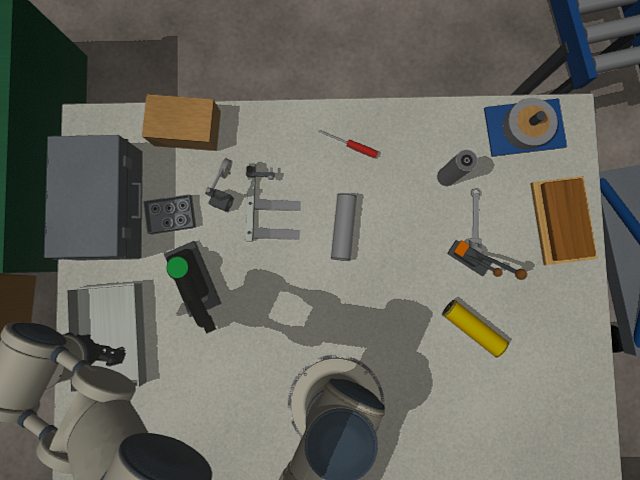

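View pics/scene0.png

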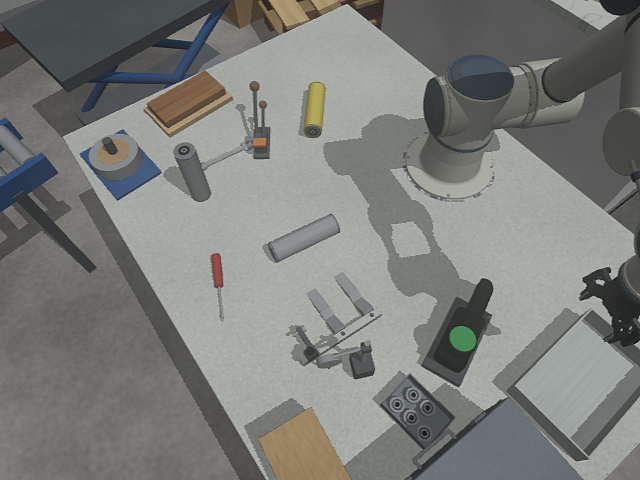

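Top view: the roller lies at about (344,226) and the stand at (272,205). The stop is near (265,172), with the gauge at (222,195) behind it. The scene view shows the same things. I'll enlarge crops of both.

Run:
```python
from h import *
a=cv2.imread('pics/top0.png')[140:280,200:380]; cv2.imwrite('pics/c1.png',cv2.resize(a,None,fx=4.4,fy=4.28571,interpolation=cv2.INTER_CUBIC))
a=cv2.imread('pics/scene0.png')[205:385,255:395]; cv2.imwrite('pics/c2.png',cv2.resize(a,None,fx=3.3,fy=3.3,interpolation=cv2.INTER_CUBIC))
```

```text
(no output)
```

View pics/c1.png

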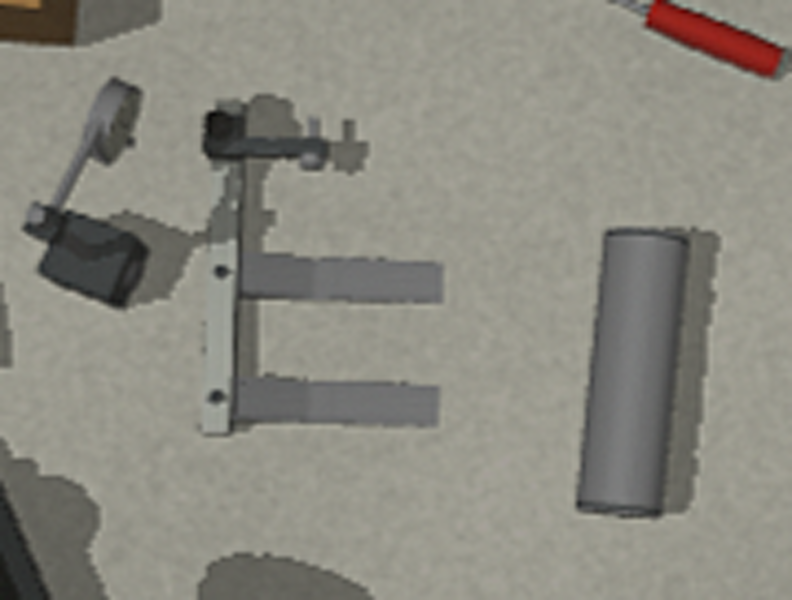

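View pics/c2.png

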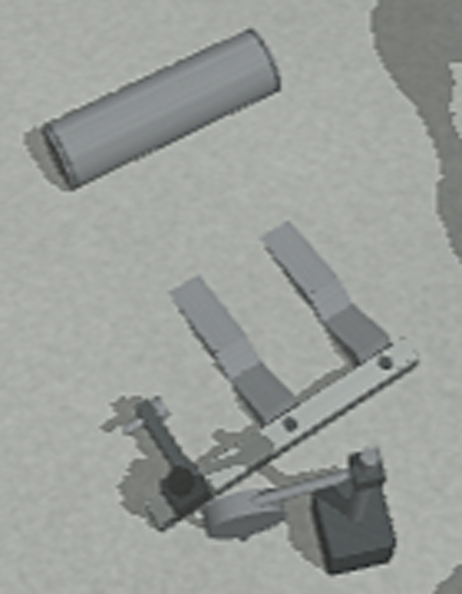

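Crop c1: the lead-in starts are at (443,263–302) and (439,386–427), and the rail's near corners at (201,433) and (230,433). The roller's corners are (606,232), (690,234), (577,510) and (662,515), and the stop button is at about (312,160). c2 shows the same layout, with the button at about (132,425).

```bash
cat >> h.py <<'E'
def c1(u,v): return u/4.4+200-.4, v/4.28571+140-.4
def c2(u,v): return u/3.3+255-.35, v/3.3+205-.35
E
python3 - <<'E'
from h import *
from scipy.optimize import least_squares
obs=[]
for (p,X) in [((443,263),(60,-92,0)),((443,302),(30,-92,0)),((439,386),(-30,-92,0)),((439,427),(-60,-92,0)),((201,433),(-70,72,25)),((230,433),(-70,52,25))]:
    obs.append(('top0',c1(*p),X))
for (p,X) in [((170,292),(60,-92,0)),((200,276),(30,-92,0)),((262,238),(-30,-92,0)),((290,221),(-60,-92,0)),((418,360),(-70,72,25)),((402,337),(-70,52,25))]:
    obs.append(('scene0',c2(*p),X))
def w(q,X):
    c,s=np.cos(q[2]),np.sin(q[2]); x,y,z=np.array(X)/1000; return np.array([q[0]+c*x-s*y,q[1]+s*x+c*y,z])
for sel in (['top0'],['scene0'],['top0','scene0']):
    f=lambda q:np.concatenate([proj(n,w(q,X))-p for n,p,X in obs if n in sel])
    r=least_squares(f,[.5,.18,0]); print(sel,r.x,np.degrees(r.x[2]),np.round(r.fun,1))
q=r.x; np.save('stand.npy',q)
def loc(P):
    c,s=np.cos(q[2]),np.sin(q[2]); d=P[:2]-q[:2]; return 1000*np.array([c*d[0]+s*d[1],-s*d[0]+c*d[1]])
for k in [(312,168),(312,160),(312,150)]: print('button top', loc(ray('top0',*c1(*k),.038)))
for k in [(130,425),(140,432),(150,410)]: print('button scene', loc(ray('scene0',*c2(*k),.038)))
# roller: fit silhouette side points (tangent rays) in both
tops=[(606,232),(592,370),(577,510),(690,234),(677,370),(662,515)]
scs=[(45,125),(150,75),(253,29),(72,189),(175,140),(280,91)]
def dist(q2,n,p):
    d=np.load(f'pics/{n}.npz'); C=-d['R'].T@d['t']; rr=d['R'].T@np.linalg.solve(d['K'],[*p,1.])
    ax=np.array([np.cos(q2[1]),np.sin(q2[1]),0]); P=np.array([.45,q2[0],.03])
    nn=np.cross(ax,rr); return (abs((C-P)@nn)/np.linalg.norm(nn)-.03)*1000
for T,S in ((tops,[]),([],scs),(tops,scs)):
    r=least_squares(lambda z:[dist(z,'top0',c1(*p)) for p in T]+[dist(z,'scene0',c2(*p)) for p in S],[.0,0]); print('roller',r.x,np.degrees(r.x[1]),np.round(r.fun,1))
a=r.x
# ends: top line of far/near end at z=.06 approx
for nm,n,cc,k,z in [('far','top0',c1,(648,230),.06),('near','top0',c1,(620,503),.06),('far','scene0',c2,(45,125),.045),('near','scene0',c2,(255,29),.05)]: print(nm,n,loc(ray(n,*cc(*k),z)),ray(n,*cc(*k),z))
for x in (.34,.44,.54): print(x,loc(np.array([x,a[0]+(x-.45)*np.tan(a[1])])))
E
```

```text
['top0'] [ 0.56284844  0.18973608 -0.04109634] -2.3546468973969006 [ 0.1 -0.1 -0.2  0.3  0.3 -0.2  0.  -0.1 -0.1 -0.1 -0.1  0.1]
['scene0'] [ 0.56354116  0.19120088 -0.06127501] -3.5107996885858426 [-0.4  0.1 -0.2 -0.6 -0.5  0.   0.  -0.1  0.4 -0.2  0.6  0.7]
['top0', 'scene0'] [ 0.56319749  0.19055842 -0.05222223] -2.992113555109453 [ 0.   0.2 -0.3  0.6 -0.1  0.  -0.4  0.1 -0.6 -0.4 -0.6 -0.2 -0.6  0.1
 -0.4 -0.6 -0.9 -0.1 -0.4 -0.4  0.4 -0.7  0.6  0.1]
button top [119.7093466   -0.54043207]
button top [125.50009261  -0.30387063]
button top [ 1.32744223e+02 -7.93606077e-03]
button scene [149.33541537  -1.47016402]
button scene [145.86876806   7.32653585]
button scene [130.44246864  -3.17748481]
roller [-0.02653107 -0.12308328] -7.052152546241713 [-0.7 -0.9 -0.6 -0.9 -0.5 -0.8]
roller [-0.02374952 -0.13615345] -7.801018008702623 [-1.2  0.1 -0.9 -0.6 -0.9 -0.4]
roller [-0.02528514 -0.12900132] -7.391230987428453 [-0.9 -1.7 -1.9 -0.8  0.2  0.5 -1.4 -0.7 -2.4 -0.4 -0.1  1. ]
far top0 [  78.24270592 -234.06527204] [ 0.62911568 -0.04727191  0.06      ]
near top0 [-113.61492064 -220.30168309] [ 0.43823804 -0.02351241  0.06      ]
far scene0 [  74.20924166 -259.42200393] [ 0.62376413 -0.07238353  0.045     ]
near scene0 [-123.79587705 -239.4263343 ] [ 0.42707269 -0.04207955  0.05      ]
0.34 [-212.37134673 -212.94994867]
0.44 [-111.83054602 -220.6845838 ]
0.54 [ -11.28974532 -228.41921892]
```

Call:
servo_tool(rows=[0, 0, 0.09, -35, -35, 0, 1, 0, 0, 0.18, -70, -70, 0, 1, 0, 0, 0.27, -105, -105, 0, 1, 0, 0, 0.36, -140, -140, 0, 1, 0, 0, 0.45, -175, -175, 0, 1])

```text
time: 0.72
tcp_pos: [0.325, 0.3558, 0.2311]
ee_rot: [-3.141, 0.0, 2.322]
force: [1.0, -0.4, 0.3]
finger_gap: 0.0855
grasp_force: 0.0
```

```bash
cat >> h.py <<'E'
from scipy.spatial.transform import Rotation as Ro
Q=np.array([.563,.1905,np.radians(-2.8)])
def S(x,y,z):
    c,s=np.cos(Q[2]),np.sin(Q[2]); return np.array([Q[0]+(c*x-s*y)/1000,Q[1]+(s*x+c*y)/1000,z/1000])
def go(x,y,z,st=None):
    "shift (tool mm) and turn to reach stand-frame x,y,z mm, tool x = stand y"
    s=st or sensors.sense(); R=Ro.from_euler('xyz',s['ee_rot']); T=Ro.from_euler('xyz',[np.pi,0,Q[2]+np.pi/2])
    print('turn',np.round((R.inv()*T).as_rotvec(),3),'shift',np.round(R.inv().apply(S(x,y,z)-s['tcp_pos'])*1000,1),'world',S(x,y,z).round(3))
E
python3 -c "
from h import *
go(-20,-310,231)"
```

```text
turn [-0.   0.   0.8] shift [-4.848e+02 -1.753e+02  2.000e-01] world [ 0.528 -0.118  0.231]
```

Call:
servo_tool(rows=[0, 0, 0.08, -49, -17.5, 0, 1, 0, 0, 0.16, -97, -35, 0, 1, 0, 0, 0.24, -145, -53, 0, 1, 0, 0, 0.32, -194, -70, 0, 1, 0, 0, 0.4, -242, -88, 0, 1])

```text
time: 1.35
tcp_pos: [0.4267, 0.119, 0.2313]
ee_rot: [3.142, -0.0, 1.922]
force: [0.5, 0.5, -0.2]
finger_gap: 0.0855
grasp_force: 0.0
```

```bash
python3 -c "
from h import *
go(-20,-310,231)"
```

```text
turn [ 0.  -0.   0.4] shift [-257.5   13.4    0.3] world [ 0.528 -0.118  0.231]
```

Call:
servo_tool(rows=[0, 0, 0.08, -51, 3, 0, 1, 0, 0, 0.16, -103, 5, 0, 1, 0, 0, 0.24, -155, 8, 0, 1, 0, 0, 0.32, -206, 11, 0, 1, 0, 0, 0.4, -257, 13, 0, 1])

```text
time: 1.98
tcp_pos: [0.5279, -0.1176, 0.2311]
ee_rot: [-3.141, -0.0, 1.522]
force: [1.0, 0.6, -0.7]
finger_gap: 0.0854
grasp_force: 0.0
```

```bash
python3 -c "
from h import *
go(-20,-310,231)
s=snap('wrist','w1');print(-s['R'].T@s['t'],s['R'])"
```

```text
turn [-0. -0. -0.] shift [-0.6  0.   0.1] world [ 0.528 -0.118  0.231]
[ 0.53032384 -0.05151461  0.37387129] [[ 9.98794938e-01 -4.90736913e-02 -6.67305029e-04]
 [-4.71721297e-02 -9.63667531e-01  2.62906219e-01]
 [-1.35448388e-02 -2.62557922e-01 -9.64821162e-01]]
```

View pics/w1.png

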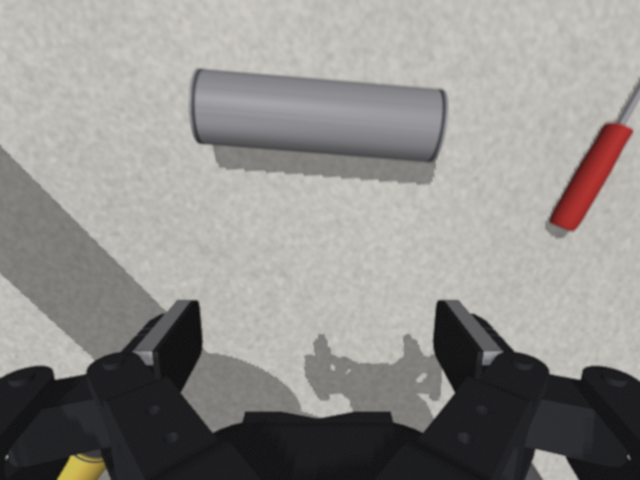

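The wrist view shows the roller with its near end at (200,70)–(200,143) and its far end at (442,90)–(438,160), ahead of the open fingers and roughly centred.

Run:
```python
from h import *
def loc(P):
    c,s=np.cos(Q[2]),np.sin(Q[2]); d=P[:2]-Q[:2]; return np.round(1000*np.array([c*d[0]+s*d[1],-s*d[0]+c*d[1]]),1)
for p in [(192,105),(446,125)]: print(loc(ray('w1',*p,.035)))
for p in [(205,143),(432,160)]: print('lower edge',loc(ray('w1',*p,.025)))
for p in [(205,70),(440,90)]: print('upper edge',loc(ray('w1',*p,.04)))
go(-22,-300,60)
```

```text
[-124.7 -219.4]
[  86.7 -235.3]
lower edge [-119.1 -250.1]
lower edge [  80.1 -264.7]
upper edge [-110.6 -193.4]
upper edge [  77.9 -208.4]
turn [ 0.002  0.002 -0.006] shift [ 14.7  -5.1 171.1] world [ 0.526 -0.108  0.06 ]
```

Call:
servo_tool(rows=[0, 0, 0, 1, -1, 50, 1, 0, 0, 0, 3, -1, 100, 1, 0, 0, 0, 4, -1, 150, 1, 0, 0, 0, 4, -1, 200, 1, 0, 0, 0, 4, -1, 221, 1])

```text
time: 2.65
tcp_pos: [0.5252, -0.1113, 0.0076]
ee_rot: [-3.138, -0.001, 1.525]
force: [-0.1, 0.2, 0.5]
finger_gap: 0.0859
grasp_force: 0.0
```

```bash
python3 -c "
from h import *
go(-20,-220,10)"
```

```text
turn [-0.004 -0.001  0.003] shift [83.3  3.2 -2.4] world [ 0.532 -0.028  0.01 ]
```

Call:
servo_tool(rows=[0, 0, 0, 8, 0.5, -1, 1, 0, 0, 0, 16, 1, -2, 1, 0, 0, 0, 24, 1.5, -2, 1, 0, 0, 0, 32, 2, -2, 1, 0, 0, 0, 40, 2, -2, 1])

```text
time: 3.28
tcp_pos: [0.5309, -0.0714, 0.0128]
ee_rot: [3.141, 0.0, 1.525]
force: [-0.2, 0.7, -1.0]
finger_gap: 0.0854
grasp_force: 0.0
```

Call:
servo_tool(rows=[0, 0, 0, 6, 0, 0, 1, 0, 0, 0, 12, 0, 0, 1, 0, 0, 0, 18, 0, 0, 1, 0, 0, 0, 24, 0, 0, 1, 0, 0, 0, 30, 0, 0, 1])

```text
time: 3.9
tcp_pos: [0.5319, -0.0416, 0.0122]
ee_rot: [-3.141, -0.0, 1.525]
force: [-0.7, 0.0, 0.8]
finger_gap: 0.0851
grasp_force: 0.0
```

```bash
python3 -c "
from h import *
go(-20,-120,10)
s=snap('top','t2')
a=s['img'][140:280,200:380]; cv2.imwrite('pics/c3.png',cv2.resize(a,None,fx=4.4,fy=4.28571,interpolation=cv2.INTER_CUBIC))"
```

```text
turn [-0.    -0.     0.003] shift [113.4   0.    2.3] world [0.537 0.072 0.01 ]
```

View pics/c3.png

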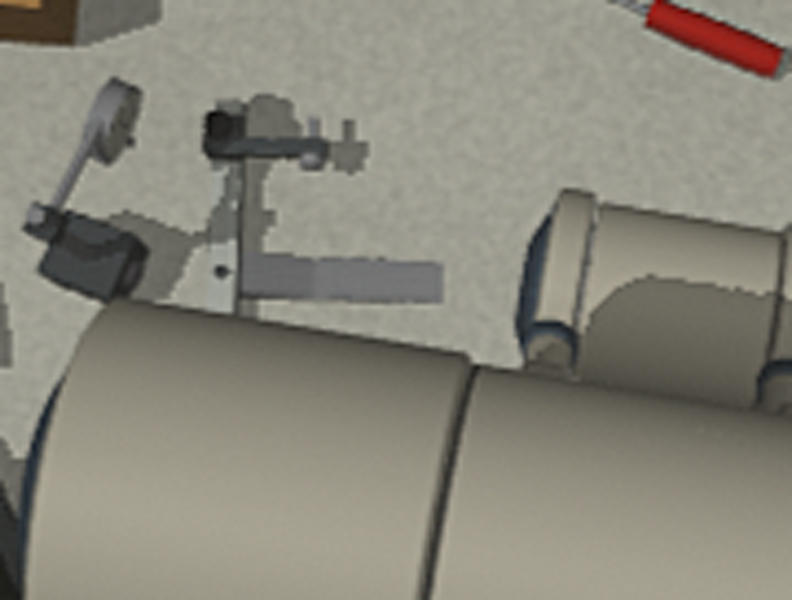

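The arm hides the work in the top view, so I'll switch to the wrist camera.

```bash
python3 -c "
from h import *
snap('wrist','w2')"
```

```text
(no output)
```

View pics/w2.png

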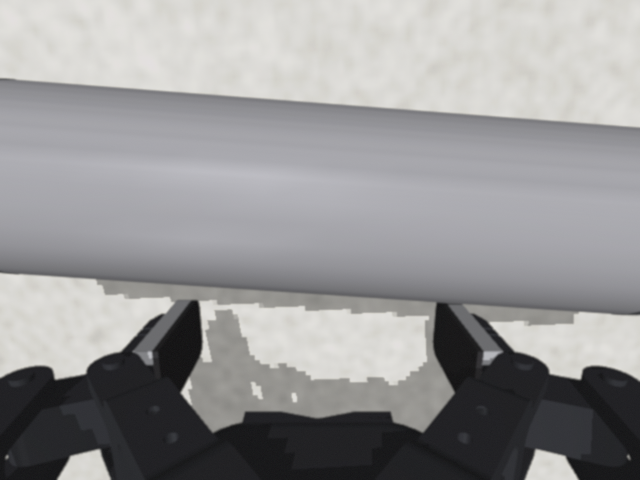

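The roller's lower edge runs from (0,272) to (640,312) and just touches the right (far) finger at (440,300). It is still yawed about 4°. I'll keep pushing.

Call:
servo_tool(rows=[0, 0, 0, 5, 0, 0, 1, 0, 0, 0, 10, 0, 0, 1, 0, 0, 0, 15, 0, 0, 1, 0, 0, 0, 20, 0, 0, 1, 0, 0, 0, 25, 0, 0, 1])

```text
time: 4.62
tcp_pos: [0.5331, -0.0167, 0.0123]
ee_rot: [3.142, 0.0, 1.525]
force: [0.2, -0.4, 0.2]
finger_gap: 0.0854
grasp_force: 0.0
```

```bash
cat >> h.py <<'E'
def edges(f):
    "roller long edges in a wrist picture: row at each column, at strongest dark/bright steps"
    g=cv2.GaussianBlur(cv2.cvtColor(cv2.imread(f'pics/{f}.png'),cv2.COLOR_BGR2HSV)[:,:,1],(5,5),0).astype(int)
    m=cv2.imread(f'pics/{f}.png').astype(int); d=m[:,:,0]-m[:,:,2]  # roller is bluish vs warm bench
    print({u:[int(x) for x in np.where(np.abs(np.diff((cv2.blur(d.astype(np.float32),(5,5))[:,u]>np.float32(TH)).astype(int))))[0]] for u in range(20,640,60)})
TH=1.
E
python3 -c "
from h import *
import h
for f in ['w2']: 
    m=cv2.imread('pics/w2.png').astype(int); print(m[[30,150,250,280],320])
    edges('w2')
snap('wrist','w3'); edges('w3'); go(-20,-120,10)"
```

```text
[[213 217 219]
 [171 166 166]
 [163 158 158]
 [132 128 128]]
{20: [81, 271, 370], 80: [85, 275, 377, 450], 140: [90, 280, 332], 200: [95, 284, 419], 260: [99, 288, 412], 320: [104, 292, 419], 380: [108, 296, 412], 440: [113, 304, 328, 329, 413], 500: [118, 304, 338], 560: [122, 308, 378, 453], 620: [127, 312, 372]}
{20: [85, 276, 370], 80: [90, 279, 377, 450], 140: [95, 283, 332], 200: [99, 287, 420], 260: [104, 291, 412], 320: [108, 295, 419], 380: [113, 299, 413], 440: [117, 308, 314, 315, 325, 329, 335, 338, 347, 348, 354, 355, 413], 500: [122, 307, 338], 560: [126, 311, 378, 453], 620: [131, 315, 372]}
turn [-0.    -0.     0.003] shift [87.9  0.1  2.3] world [0.537 0.072 0.01 ]
```

The edges came out clean: slope 4.4°, unchanged. A single finger rolls it straight without yawing it. I'll move the hand toward the far end, so the far finger bears near the roller's far end and the near finger near its middle. The ramp's resistance should then turn it square.

Call:
servo_tool(rows=[0, 0, 0, -12, 0, 0, 1, 0, 0, 0, -12, 15, 0, 1, 0, 0, 0, -12, 30, 0, 1, 0, 0, 0, -12, 43, 0, 1, 0, 0, 0, -8, 43, 0, 1])

```text
time: 5.3
tcp_pos: [0.5765, -0.0276, 0.0123]
ee_rot: [3.141, 0.0, 1.524]
force: [0.2, 0.4, -0.5]
finger_gap: 0.0856
grasp_force: 0.0
```

```bash
python3 -c "
from h import *
snap('wrist','w4'); edges('w4'); go(28,-120,10)"
```

```text
{20: [24, 226, 371], 80: [29, 230, 377, 450], 140: [34, 234, 332], 200: [38, 238, 419], 260: [43, 242, 412], 320: [48, 246, 419], 380: [52, 250, 412], 440: [57, 254, 318, 320, 322, 323, 325, 331, 413], 500: [62, 258, 338], 560: [79, 196, 378, 453], 620: [373]}
turn [-0.    -0.     0.003] shift [96.4  5.1  2.1] world [0.585 0.069 0.01 ]
```

```bash
python3 -c "
from h import *
def loc(P):
    c,s=np.cos(Q[2]),np.sin(Q[2]); d=P[:2]-Q[:2]; return np.round(1000*np.array([c*d[0]+s*d[1],-s*d[0]+c*d[1]]),1)
m=cv2.imread('pics/w4.png').astype(int); d=m[:,:,0]-m[:,:,2]
print([(r,int(np.where(d[r,450:]>1)[0].max()+450)) for r in (90,120,150,180,200)])
print(loc(ray('w4',570,150,.045)), loc(ray('w4',320,246,.03)),loc(ray('w4',500,258,.03)))
"
```

```text
[(90, 565), (120, 571), (150, 570), (180, 565), (200, 559)]
[  92.9 -154.9] [  24. -187.] [  85.  -191.1]
```

Call:
servo_tool(rows=[0, 0, 0, 8, 1, 0, 1, 0, 0, 0, 16, 2, 0, 1, 0, 0, 0, 24, 3, 0, 1, 0, 0, 0, 32, 4, 0, 1, 0, 0, 0, 40, 5, 0, 1])

```text
time: 5.98
tcp_pos: [0.5826, 0.0134, 0.0123]
ee_rot: [-3.142, -0.0, 1.525]
force: [0.1, 0.6, 0.6]
finger_gap: 0.0858
grasp_force: 0.0
```

Call:
servo_tool(rows=[0, 0, 0, 8, 0, 0, 1, 0, 0, 0, 16, 0, 0, 1, 0, 0, 0, 24, 0, 0, 1, 0, 0, 0, 32, 0, 0, 1, 0, 0, 0, 40, 0, 0, 1])

```text
time: 6.6
tcp_pos: [0.5845, 0.0531, 0.0123]
ee_rot: [3.141, 0.0, 1.525]
force: [0.9, -3.3, 0.4]
finger_gap: 0.0853
grasp_force: 1.4
```

```bash
python3 -c "
from h import *
snap('wrist','w5'); edges('w5'); go(28,-45,10)"
```

```text
{20: [111, 298, 371], 80: [299, 377, 450], 140: [300, 332], 200: [115, 302, 420], 260: [117, 303, 412], 320: [118, 304, 419], 380: [305, 412], 440: [121, 310, 314, 315, 331, 334, 339, 341, 346, 351, 413], 500: [122, 307, 338], 560: [378, 453], 620: [372]}
turn [ 0.    -0.     0.003] shift [90.4  0.1  2.3] world [0.589 0.144 0.01 ]
```

The ramp is squaring it up: the slope is now about 1.3°. Keep pushing.

Call:
servo_tool(rows=[0, 0, 0, 7, 0, 0, 1, 0, 0, 0, 14, 0, 0, 1, 0, 0, 0, 21, 0, 0, 1, 0, 0, 0, 28, 0, 0, 1, 0, 0, 0, 35, 0, 0, 1])

```text
time: 7.28
tcp_pos: [0.5858, 0.0872, 0.0124]
ee_rot: [-3.141, 0.001, 1.525]
force: [-1.4, -8.3, 4.9]
finger_gap: 0.0857
grasp_force: 4.1
```

```bash
python3 -c "
from h import *
snap('wrist','w6'); edges('w6'); go(28,-45,10)"
```

```text
{20: [122, 318, 370], 80: [318, 377, 450], 140: [317, 332], 200: [121, 318, 420], 260: [121, 317, 412], 320: [120, 317, 419], 380: [316, 412], 440: [120, 320, 413], 500: [119, 315, 339], 560: [145, 283, 378, 453], 620: [372]}
turn [-0.     0.     0.003] shift [56.1  0.4  2.4] world [0.589 0.144 0.01 ]
```

View pics/w6.png

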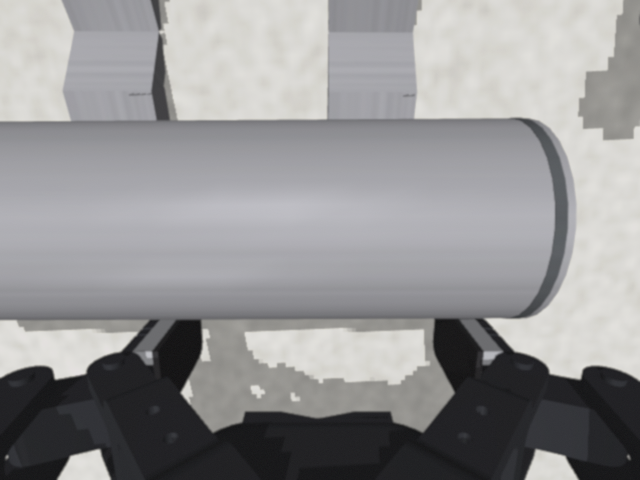

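The roller is square to the stand, on both ramps, with both fingers touching. The crest lines show at rows ~30–90. I'll push slowly over the crest.

Call:
servo_tool(rows=[0, 0, 0, 5, 0, 0, 1, 0, 0, 0, 10, 0, 0, 1, 0, 0, 0, 15, 0, 0, 1, 0, 0, 0, 20, 0, 0, 1, 0, 0, 0, 25, 0, 0, 1])

```text
time: 7.95
tcp_pos: [0.5869, 0.1121, 0.0124]
ee_rot: [-3.141, 0.001, 1.525]
force: [-2.3, -7.5, 4.3]
finger_gap: 0.0851
grasp_force: 3.9
```

```bash
python3 -c "
from h import *
snap('wrist','w7'); edges('w7'); go(28,-45,10)"
```

```text
{20: [121, 326, 371], 80: [91, 121, 326, 376, 451], 140: [326, 332], 200: [120, 327, 419], 260: [120, 326, 412], 320: [120, 325, 419], 380: [325, 412], 440: [119, 329, 413], 500: [118, 324, 339], 560: [128, 311, 378, 453], 620: [372]}
turn [-0.     0.     0.003] shift [31.4  0.4  2.3] world [0.589 0.144 0.01 ]
```

Call:
servo_tool(rows=[0, 0, 0, 4, 0, 0, 1, 0, 0, 0, 8, 0, 0, 1, 0, 0, 0, 11, 0, 0, 1, 0, 0, 0, 14, 0, 0, 1, 0, 0, 0, 17, 0, 0, 1])

```text
time: 8.62
tcp_pos: [0.5879, 0.1299, 0.0122]
ee_rot: [3.142, -0.0, 1.525]
force: [-0.4, 0.8, -0.3]
finger_gap: 0.0853
grasp_force: 0.0
```

```bash
python3 -c "
from h import *
snap('wrist','w8'); edges('w8'); go(28,-45,10)"
```

```text
{20: [3, 115, 326, 370], 80: [325, 377, 450], 140: [], 200: [114, 326, 420], 260: [113, 324, 412], 320: [113, 324, 419], 380: [361, 412], 440: [112, 327, 349, 350, 355, 356, 413], 500: [112, 322, 338], 560: [117, 313, 378, 453], 620: [143, 187, 372]}
turn [ 0.    -0.     0.003] shift [14.   0.2  2.3] world [0.589 0.144 0.01 ]
```

Call:
servo_tool(rows=[0, 0, 0, 0, 0, 0, 1, 0, 0, 0, 0, 0, 0, 1, 0, 0, 0, 0, 0, 0, 1, 0, 0, 0, 0, 0, 0, 1, 0, 0, 0, 0, 0, 0, 1])

```text
time: 9.3
tcp_pos: [0.5879, 0.1295, 0.0123]
ee_rot: [3.142, 0.0, 1.525]
force: [0.0, 0.1, 0.3]
finger_gap: 0.0854
grasp_force: 0.0
```

```bash
python3 -c "
from h import *
snap('wrist','w9'); edges('w9')"
```

```text
{20: [2, 48, 259, 370], 80: [259, 376, 450], 140: [], 200: [49, 259, 419], 260: [48, 259, 412], 320: [49, 259, 419], 380: [361, 412], 440: [49, 260, 324, 325, 328, 329, 330, 335, 345, 348, 413], 500: [49, 259, 338], 560: [53, 234, 378, 453], 620: [142, 186, 372]}
```

The roller has dropped into both vees (slope 0, contact force 0). Next I'll back off, rise, and go round to the near end, turning the hand 90° with the fingers shut.

Call:
servo_tool(rows=[0, 0, 0, -30, 0, 0, 1, 0, 0, 0, -40, 0, -40, 1, 0, 0, 0, -40, 0, -90, 0.5, 0, 0, 0, -40, -40, -120, 0, 0, 0, 0, -40, -90, -120, 0])

```text
time: 9.98
tcp_pos: [0.497, 0.0938, 0.1343]
ee_rot: [3.137, -0.001, 1.524]
force: [0.2, 0.1, -0.9]
finger_gap: 0.0319
grasp_force: 0.0
```

```bash
python3 -c "
from h import *
s=snap('wrist','w10'); go(-160,0,130); go(-160,0,34)"
```

```text
turn [-0.005  0.     0.003] shift [100.4 -89.4   3. ] world [0.403 0.198 0.13 ]
turn [-0.005  0.     0.003] shift [100.4 -89.   99. ] world [0.403 0.198 0.034]
```

View pics/w10.png

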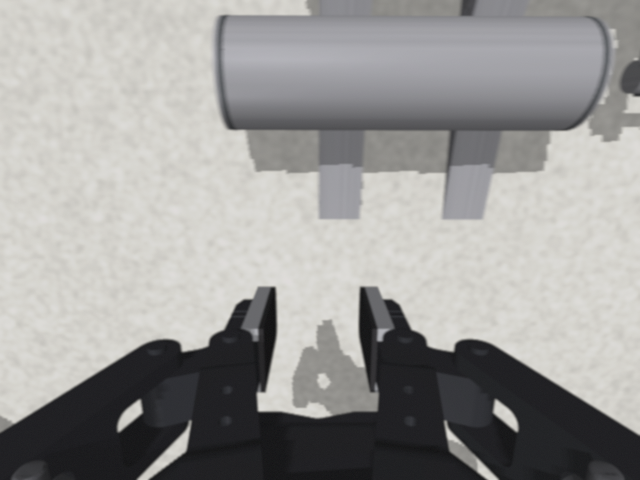

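The roller is seated across both blocks, with its near end at col ~218 and its far end at col ~608, row 70. The stop button's face is at about (622,78). The lead-in starts are at (320,218), (361,218), (443,218) and (484,219).

```bash
python3 -c "
from h import *
def loc(P):
    c,s=np.cos(Q[2]),np.sin(Q[2]); d=P[:2]-Q[:2]; return np.round(1000*np.array([c*d[0]+s*d[1],-s*d[0]+c*d[1]]),1)
for p in [(320,218),(361,218),(443,218),(484,219)]: print(loc(ray('w10',*p,0)))
print('near',loc(ray('w10',217,70,.042)),'far',loc(ray('w10',608,65,.045)),'button',loc(ray('w10',622,78,.038)))
"
```

```text
[-59.6 -92.1]
[-29.7 -92. ]
[ 30.2 -92. ]
[ 60.3 -92.7]
near [-118.2    1.3] far [99.1  4.1] button [113.5  -1.6]
```

Call:
servo_tool(rows=[0, 0, 0.16, 10, -25, 0, 0, 0, 0, 0.32, 30, -50, 0, 0, 0, 0, 0.48, 55, -75, 0, 0, 0, 0, 0.64, 80, -89, 0, 0, 0, 0, 0.8, 100, -89, 0, 0])

```text
time: 10.65
tcp_pos: [0.4108, 0.1986, 0.1323]
ee_rot: [-3.141, 0.001, 0.72]
force: [0.5, -0.1, -0.3]
finger_gap: -0.0001
grasp_force: 0.0
```

Call:
servo_tool(rows=[0, 0, 0.16, 0, 0, 0, 0, 0, 0, 0.32, 0, 0, 0, 0, 0, 0, 0.48, 0, 0, 0, 0, 0, 0, 0.64, 0, 0, 0, 0, 0, 0, 0.774, 0, 0, 0, 0])

```text
time: 11.28
tcp_pos: [0.4119, 0.1978, 0.1322]
ee_rot: [3.142, 0.0, -0.054]
force: [0.6, -1.5, 0.4]
finger_gap: -0.0002
grasp_force: 0.0
```

```bash
cat >> h.py <<'E'
def go2(x,y,z):
    s=sensors.sense(); R=Ro.from_euler('xyz',s['ee_rot']); T=Ro.from_euler('xyz',[np.pi,0,Q[2]])
    print('turn',np.round((R.inv()*T).as_rotvec(),3),'shift',np.round(R.inv().apply(S(x,y,z)-s['tcp_pos'])*1000,1))
E
python3 -c "
from h import *
go2(-145,0,30)"
```

```text
turn [ 0.     0.    -0.005] shift [ 6.300e+00 -1.000e-01  1.022e+02]
```

Call:
servo_tool(rows=[0, 0, 0, 0, 0, 35, 0, 0, 0, 0, 0, 0, 70, 0, 0, 0, 0, 0, 0, 102, 0, 0, 0, 0, 5, 0, 102, 0, 0, 0, 0, 10, 0, 102, 0])

```text
time: 11.9
tcp_pos: [0.4227, 0.1974, 0.0311]
ee_rot: [-3.141, -0.001, -0.049]
force: [0.1, 0.3, 0.8]
finger_gap: -0.0002
grasp_force: 0.0
```

Call:
servo_tool(rows=[0, 0, 0, 4, 0, 0, 0, 0, 0, 0, 8, 0, 0, 0, 0, 0, 0, 12, 0, 0, 0, 0, 0, 0, 16, 0, 0, 0, 0, 0, 0, 20, 0, 0, 0])

```text
time: 12.52
tcp_pos: [0.4414, 0.1962, 0.0302]
ee_rot: [3.141, 0.001, -0.049]
force: [-5.8, 1.7, 3.3]
finger_gap: -0.0001
grasp_force: 2.8
```

```bash
python3 -c "
from h import *
go2(-100,0,30)
s=snap('wrist','w11')
X=S(90,0,38); print(proj('w11',X), proj('w11',S(112,0,38)))"
```

```text
turn [ 0.     0.001 -0.   ] shift [21.7 -0.3  0.2]
[ 313.87301686 -506.86028017] [ 313.57629518 -653.82281473]
```

Contact, with about 6 N of sliding friction. I'll push slowly and watch the force.

Call:
servo_tool(rows=[0, 0, 0, 3, 0, 0, 0, 0, 0, 0, 6, 0, 0, 0, 0, 0, 0, 9, 0, 0, 0, 0, 0, 0, 12, 0, 0, 0, 0, 0, 0, 15, 0, 0, 0])

```text
time: 13.2
tcp_pos: [0.4558, 0.1954, 0.0301]
ee_rot: [3.141, 0.002, -0.049]
force: [-6.1, 1.9, 3.2]
finger_gap: -0.0002
grasp_force: 3.0
```

Call:
servo_tool(rows=[0, 0, 0, 0.6, 0, 0, 0, 0, 0, 0, 1.2, 0, 0, 0, 0, 0, 0, 1.8, 0, 0, 0, 0, 0, 0, 2.4, 0, 0, 0, 0, 0, 0, 3, 0, 0, 0])

```text
time: 13.82
tcp_pos: [0.4589, 0.1952, 0.0301]
ee_rot: [3.141, 0.001, -0.049]
force: [-5.5, -1.0, 2.6]
finger_gap: -0.0004
grasp_force: 2.8
```

Call:
servo_tool(rows=[0, 0, 0, 0.5, 0, 0, 0, 0, 0, 0, 1, 0, 0, 0, 0, 0, 0, 1.5, 0, 0, 0, 0, 0, 0, 2, 0, 0, 0, 0, 0, 0, 2, 0, 0, 0])

```text
time: 14.45
tcp_pos: [0.461, 0.1952, 0.0301]
ee_rot: [3.141, 0.001, -0.049]
force: [-4.7, 0.3, 2.0]
finger_gap: 0.0001
grasp_force: 2.5
```

Call:
servo_tool(rows=[0, 0, 0, 0.4, 0, 0, 0, 0, 0, 0, 0.8, 0, 0, 0, 0, 0, 0, 1.2, 0, 0, 0, 0, 0, 0, 1.6, 0, 0, 0, 0, 0, 0, 1.6, 0, 0, 0])

```text
time: 15.08
tcp_pos: [0.4626, 0.1951, 0.0301]
ee_rot: [3.141, 0.001, -0.049]
force: [-6.0, 0.7, 2.8]
finger_gap: -0.0002
grasp_force: 2.6
```

Call:
servo_tool(rows=[0, 0, 0, 0.4, 0, 0, 0, 0, 0, 0, 0.8, 0, 0, 0, 0, 0, 0, 1.2, 0, 0, 0, 0, 0, 0, 1.6, 0, 0, 0, 0, 0, 0, 1.6, 0, 0, 0])

```text
time: 15.7
tcp_pos: [0.4642, 0.195, 0.0301]
ee_rot: [3.141, 0.001, -0.049]
force: [-6.0, 0.0, 3.0]
finger_gap: 0.0001
grasp_force: 2.6
```

Call:
servo_tool(rows=[0, 0, 0, 0.4, 0, 0, 0, 0, 0, 0, 0.8, 0, 0, 0, 0, 0, 0, 1.2, 0, 0, 0, 0, 0, 0, 1.6, 0, 0, 0, 0, 0, 0, 1.6, 0, 0, 0])

```text
time: 16.32
tcp_pos: [0.4658, 0.1949, 0.0301]
ee_rot: [3.141, 0.001, -0.049]
force: [-4.8, -0.7, 3.7]
finger_gap: -0.0003
grasp_force: 2.7
```

Call:
servo_tool(rows=[0, 0, 0, 0.4, 0, 0, 0, 0, 0, 0, 0.8, 0, 0, 0, 0, 0, 0, 1.2, 0, 0, 0, 0, 0, 0, 1.6, 0, 0, 0, 0, 0, 0, 1.6, 0, 0, 0])

```text
time: 16.95
tcp_pos: [0.4674, 0.1948, 0.0301]
ee_rot: [3.141, 0.001, -0.049]
force: [-5.4, 0.0, 2.0]
finger_gap: 0.0002
grasp_force: 2.7
```

Call:
servo_tool(rows=[0, 0, 0, 0.4, 0, 0, 0, 0, 0, 0, 0.8, 0, 0, 0, 0, 0, 0, 1.2, 0, 0, 0, 0, 0, 0, 1.6, 0, 0, 0, 0, 0, 0, 1.6, 0, 0, 0])

```text
time: 17.58
tcp_pos: [0.469, 0.1948, 0.0301]
ee_rot: [3.141, 0.001, -0.049]
force: [-5.5, -0.1, 2.4]
finger_gap: 0.0
grasp_force: 2.7
```

Call:
servo_tool(rows=[0, 0, 0, 0.4, 0, 0, 0, 0, 0, 0, 0.8, 0, 0, 0, 0, 0, 0, 1.2, 0, 0, 0, 0, 0, 0, 1.6, 0, 0, 0, 0, 0, 0, 1.6, 0, 0, 0])

```text
time: 18.2
tcp_pos: [0.4706, 0.1947, 0.0301]
ee_rot: [3.141, 0.001, -0.049]
force: [-5.5, 0.3, 3.7]
finger_gap: 0.0003
grasp_force: 2.7
```

Call:
servo_tool(rows=[0, 0, 0, 0.4, 0, 0, 0, 0, 0, 0, 0.8, 0, 0, 0, 0, 0, 0, 1.2, 0, 0, 0, 0, 0, 0, 1.6, 0, 0, 0, 0, 0, 0, 1.6, 0, 0, 0])

```text
time: 18.82
tcp_pos: [0.4722, 0.1946, 0.0301]
ee_rot: [3.141, 0.001, -0.049]
force: [-5.6, 1.0, 2.2]
finger_gap: 0.0
grasp_force: 2.8
```

Run:
```python
from h import *
s=snap('scene','s3'); t=snap('top','t3')
a=cv2.resize(s['img'][285:375,285:390],None,fx=5,fy=5,interpolation=cv2.INTER_CUBIC)
b=cv2.resize(t['img'][150:250,230:285],None,fx=4.5,fy=4.5,interpolation=cv2.INTER_CUBIC)
cv2.imwrite('pics/c4.png',np.hstack([a,b]) )
```

```text
(no output)
```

View pics/c4.png

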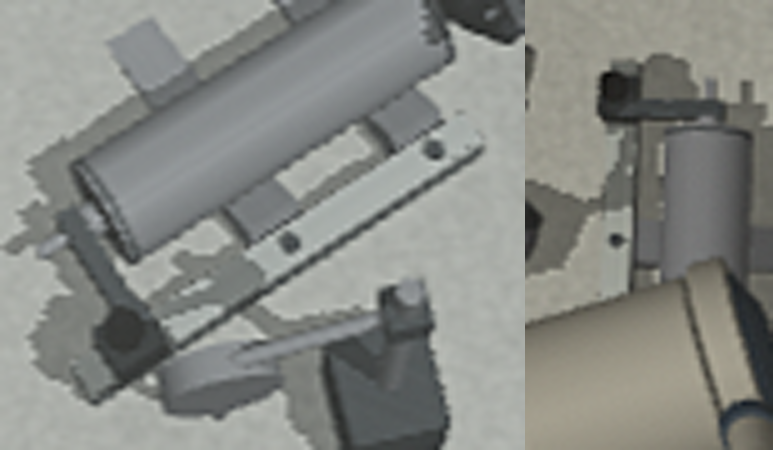

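Left (scene crop): the roller lies on both vees and its far end almost touches the button at about (98,217). Right (top crop): the far rim is at row ~128, just below the stop arm.

Run:
```python
from h import *
def loc(P):
    c,s=np.cos(Q[2]),np.sin(Q[2]); d=P[:2]-Q[:2]; return np.round(1000*np.array([c*d[0]+s*d[1],-s*d[0]+c*d[1]]),1)
print(loc(ray('t3',230+183/4.5-.4,150+127/4.5-.4,.067)))
for p in [(98,217),(92,220)]: print('btn',loc(ray('s3',285+p[0]/5-.4,285+p[1]/5-.4,.038)))
# direct check of stop position change: template shift of knob/arm region, scene0 -> s3
a=cv2.imread('pics/scene0.png',0)[320:350,295:315].astype(np.float32);b=cv2.imread('pics/s3.png',0)[320:350,295:315].astype(np.float32)
print(cv2.phaseCorrelate(a,b))
s=sensors.sense();print(loc(s['tcp_pos']))
```

```text
[116.6  -3.5]
btn [120.8   0.2]
btn [124.2  -0.2]
((-0.12302047239825242, 0.09502345981279703), 0.5318978691101074)
[-90.9  -0.3]
```

Call:
servo_tool(rows=[0, 0, 0, 0.3, 0, 0, 0, 0, 0, 0, 0.6, 0, 0, 0, 0, 0, 0, 0.9, 0, 0, 0, 0, 0, 0, 1.2, 0, 0, 0, 0, 0, 0, 1.2, 0, 0, 0])

```text
time: 19.55
tcp_pos: [0.4732, 0.1945, 0.0301]
ee_rot: [3.141, 0.002, -0.049]
force: [-6.7, 0.4, 3.2]
finger_gap: -0.0
grasp_force: 3.2
```

Call:
servo_tool(rows=[0, 0, 0, 0.3, 0, 0, 0, 0, 0, 0, 0.6, 0, 0, 0, 0, 0, 0, 0.9, 0, 0, 0, 0, 0, 0, 1.2, 0, 0, 0, 0, 0, 0, 1.2, 0, 0, 0])

```text
time: 20.18
tcp_pos: [0.4732, 0.1944, 0.03]
ee_rot: [3.141, 0.004, -0.049]
force: [-11.5, 2.8, 7.3]
finger_gap: 0.0004
grasp_force: 6.3
```

The tool stopped advancing at 0.4732 while the force rose to 11.5 N, far below the 35 N slip limit. The roller is against the stop, so I'll back off and rise clear.

Call:
servo_tool(rows=[0, 0, 0, -2, 0, 0, 0, 0, 0, 0, -8, 0, 0, 0, 0, 0, 0, -30, 0, 0, 0, 0, 0, 0, -50, 0, 0, 0, 0, 0, 0, -50, 0, -40, 0])

```text
time: 20.8
tcp_pos: [0.4225, 0.1966, 0.069]
ee_rot: [3.14, 0.005, -0.049]
force: [-0.2, 0.1, 1.1]
finger_gap: 0.0004
grasp_force: 0.0
```

Call:
servo_tool(rows=[0, 0, 0, 0, 0, -40, 0, 0, 0, 0, 0, 0, -80, 0, 0, 0, 0, 0, 0, -110, 0, 0, 0, 0, 0, 0, -110, 0, 0, 0, 0, 0, 0, -110, 0])

```text
time: 21.42
tcp_pos: [0.4251, 0.197, 0.1797]
ee_rot: [3.141, 0.0, -0.049]
force: [0.0, 0.3, 0.3]
finger_gap: -0.0001
grasp_force: 0.0
```

Run:
```python
from h import *
def loc(P):
    c,s=np.cos(Q[2]),np.sin(Q[2]); d=P[:2]-Q[:2]; return np.round(1000*np.array([c*d[0]+s*d[1],-s*d[0]+c*d[1]]),1)
s=snap('scene','s4'); a=cv2.imread('pics/s3.png',0)
for n,(r0,r1,c0,c1_) in dict(stop=(320,350,295,315),arm=(325,345,295,312),rollerend=(312,340,300,335)).items():
    print(n,cv2.phaseCorrelate(a[r0:r1,c0:c1_].astype(np.float32),cv2.imread('pics/s4.png',0)[r0:r1,c0:c1_].astype(np.float32)))
b=snap('scene','s5')['img']; print(cv2.absdiff(s['img'],b)[285:375,285:390].max()); st=sensors.sense(); print(st['tcp_pos'],st['force'])
```

```text
stop ((-0.12828255833118085, -0.009195655903145195), 1.0983344133694966)
arm ((-0.4107750086485815, 0.0839999596907095), 0.9461596654521094)
rollerend ((-0.24754844830474454, 0.07955963623829732), 0.9997557595924095)
4
[0.42484143 0.19690362 0.17929423] [-0.56617793 -0.44236729 -0.12840515]
```

```bash
python3 -c "
from h import *
print(workorder.close_job())"
```

```text
the job is handed in; nothing more can be done
None
```

I handed the job in at about 21 s. The roller is seated in both V-blocks and lying still, with its far end pushed against the end stop at about 11.5 N. I saw no measurable shift of the stop, and no verdict came back.

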